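# Clamp a hive bar in the punch jig and punch it

### The job

Slide the pine bar along the channel of the jig until its end sits fully against the aluminium end stop, press the red clamp lever down until the spring catch keeps it down by itself, then push the blue punch knob fully in to the end of its stroke and let it spring back. Leave the bar against the stop and clamped under the rubber foot. Do not bump the lamp that hangs over the jig, and leave the other things on the bench where they are.

Things in the scene. Friction and masses are not known exactly. Their poses are not given: they have to be found in the camera images.
- jig: Green jig fixed to the bench. Origin: at bench height under the channel's middle line; x away from the working side (-x, nearer the robot), y along the channel to the stop, z up. Base 18 mm thick, x -95 to 130, y -180 to 140 mm. Channel 39 mm wide about x = 0, fences 14 mm high (y -90 to 100). At y = -50 a grey bracket, 105 mm high, carries the punch. Below y = -130 only the base is near.
- stop_face (a point): Middle of the end stop's face that looks to -y of the jig, at x = 0, y = 100, z = 32 mm of the jig; axes as the jig.
- bar: Loose pine bar 34 (x) x 380 (y) x 28 (z) mm, about 0.18 kg, lying in the channel on the base, with its long tail sticking out at the jig's -y side; it slides freely lengthwise. Origin: centre of its underside; axes as the jig's. It starts 25 to 60 mm short of the stop.
- bar_end (a point): Centre of the bar's end face that goes against the stop.
- bar_tail (a point): Point on the top of the bar's free tail, 35 mm from its tail end, on its middle line: a good place to grip it across its 34 mm width; its top is 46 mm above the bench.
- lever (a joint): Clamp lever angle, rad: 0 raised (rest), grows as pressed down, 0.40 level, hard stop 0.45. Hinge axis along jig y through x = 75, z = 75 mm; lever at y = 50, reaching 160 mm to -x. Sprung up: about 4 N at the handle at first, up to 14 N near the catch. A little past 0.40 a spring bolt snaps over the lever's cross bar and holds it at about 0.39; not caught, it springs back to 0.
- lever_handle (a point): On top of the red round handle (24 mm diameter, 55 mm long, the lever's free end), 140 mm from the hinge axis, 12 mm above the lever's middle line; moves with it. In the jig frame near x = -49, y = 50, z = 141 mm raised; x = -65, y = 50, z = 87 mm level.
- foot: Sprung rubber foot, 20 mm across, under the lever 75 mm from the hinge; presses the bar with about 4 to 5 N when the lever is caught. Origin: centre of its lower face.
- catch (a point): Dark steel housing (28 x 36 mm, top 58 mm above the bench) under the lever handle, with a brass spring bolt whose sloped nose points to the jig's +x and catches the lever's cross bar. Point: top centre, at x = -78, y = 50, z = 58 mm of the jig.
- punch (a joint): Punch stroke in m: 0 out (rest), grows as the knob is pushed in, 0.016 fully in. Spring: about 3 N at first, 8 N at the end; springs back when released.
- punch_knob (a point): Centre of the top face of the blue round punch knob (34 mm diameter, 10 mm thick). Its z axis is the punch's axis, leaning 35 degrees from vertical towards the jig's -x; push along its -z. At rest it lies at x = -58, y = -50, z = 129 mm of the jig.
- lamp: White work lamp bar fixed over the jig; same origin and axes as the jig. Bar x -90 to -25, y -95 to 105, z 298 to 318 mm, held by two dark 12 mm posts at x = 115, y = -80 and 90 mm, with arms to the bar at z about 310 mm. It hangs over the lever handle and punch knob: reach these from the -x side, tool tilted 25 to 40 degrees.
- glue: Bystander: yellow glue bottle with red cap, 60 mm diameter, 170 mm tall; origin centre of its underside.
- tin: Bystander: steel tin, 70 mm diameter, 70 mm tall; origin centre of its underside.
- tape: Bystander: black tape measure 70 x 36 x 62 mm; origin centre of its underside.

How it is judged (in metres and radians):
On the way, in this order (a step that is already met when the one before it is completed fails the run):
1. the bar's end is against the end stop (gap under 4 mm), lying in the channel (y of bar_end in the frame of stop_face above -0.004 m and z of bar in the frame of jig below 0.022 m and angle between the y axis of bar and the y axis of jig, either way round below 0.05 rad), for 0.2 s.
2. the catch holds the lever down by itself, its foot on the bar, the bar still at the stop (all of step 1 and value of joint lever above 0.37 rad and contact force between foot and bar above 1 N and contact force between each of the arm, the fingers and lever below 0.3 N), for 0.3 s.
3. the punch knob is pushed fully in (at least 14 of 16 mm) with the bar clamped at the stop (all of step 1 and value of joint punch above 0.014 m and value of joint lever above 0.37 rad and contact force between foot and bar above 1 N), for 0.05 s.
At the end, for the whole second after the job is handed in: The bar lies flat in the channel with its end within 4 mm of the stop face, at rest; the lever is held by the catch (angle above 0.37 rad) with the rubber foot pressing the bar (over 1 N); the punch has sprung back out (under 3 mm) (all of step 1 and value of joint lever above 0.37 rad and contact force between foot and bar above 1 N and value of joint punch below 0.003 m and velocity of joint lever below 0.05 rad/s and linear speed of bar below 0.02 m/s); the robot touches nothing.
It fails at once if the lamp is struck (over 3 N) (contact force between lamp and anything else above 3 N).
It fails at once if the glue bottle is moved more than 25 mm (distance of glue from where it was at the start of the episode above 0.025 m).
It fails at once if the steel tin is moved more than 25 mm (distance of tin from where it was at the start of the episode above 0.025 m).
It fails at once if the tape measure is moved more than 25 mm (distance of tape from where it was at the start of the episode above 0.025 m).
It also fails if it takes over 61 s, if anything falls off the work surface, if the arm or the gripper's body presses on something with over 40 N, if the wrist force passes 120 N, or if a joint passes its speed limit or range.

### The arm

A 6-joint arm with a two-finger parallel gripper is mounted at the origin on the work surface. World frame = base frame: x ahead of the robot, y to its left, z up, the work surface at z = 0. Lengths are in mm, angles in rad, forces in N, time in s.
With the tool pointing down it reaches from about 300 to 1000 mm from the base axis. Payload 5.1 kg.
Tool frame: the origin (TCP) lies between the finger pads; the fingertips stand 8 mm ahead of it and the grasp point (between the pads) lies 11 mm behind it; z points along the fingers, y is the line along which they close (so a half turn about z gives the same grasp; the last joint's range is limited). The gripper opens to 95 mm and grips with 3 to 60 N. Pads are 20 mm wide; open, the fingers measure 119 mm over their backs; the gripper's body (75 mm by 180 mm) begins 59 mm behind the grasp point.
Start: joints at [1.049, 0.124, 1.65, -0, 1.367, -0.083], TCP at [276.173, 588.399, 222.656] pointing down, gripper open.
Joint ranges: [-2.61, 2.61], [-1.02, 2.33], [0.03, 2.71], [-1.35, 4.49], [0.32, 2.68], [-2.91, 2.91]. Speed limits (rad/s): [2.57, 2.57, 3.14, 3.14, 3.14, 3.14].

### API

Orientations are given as a rotation vector (axis times angle).
In Python, from plant import arm gives the robot as it stands.
- The arm moves only by the shell command python3 inch.py 'ROWS' [OPENING] [FORCE]. ROWS is a JSON list of rows, 1 to 8 of them, each written [[dx, dy, dz], [rx, ry, rz]]: dx, dy, dz in mm, then a rotation vector rx, ry, rz in rad; each row shifts and turns the commanded pose from where the row before left it, along the tool's axes as they then stand; what a row does not reach is not made up. A row lasts 1/12 s, in which the tool goes at most 41.7 mm and 0.125 rad, less where a joint would pass 70% of its speed; a pose out of reach is approached as far as the arm can. OPENING is the finger opening in mm, set as the command begins (- or left out keeps the last). The fingers move at their own pace and stop on an object; FORCE is the grip in N (left out, the last holds). Time passes only in rows, so rows that do not move let the fingers close. It prints the time, the measured TCP pose, the force, the opening and the grip force at its end. Input that does not fit is refused with a message, and nothing moves.
- arm.observe(): the state, without advancing time (a new reading comes with each control period).
- arm.camera(name): name is "scene" or "top" or "wrist"; returns the picture (420x560x3 uint8, blue, green, red); there is no depth.
- arm.calibration(name): a dict with "vertical_fov" (degrees; the focal length in pixels is half the picture's height over the tangent of half this angle, whatever the lens; pixels are square), "cx", "cy" (the principal point, pixels), "T" (4x4, takes a point from camera to world coordinates). Camera axes: x right, y down, z forward; pixel columns grow to the right and rows downward; lengths in mm; the calibration is good to about 2 mm. The wrist camera is an equidistant fisheye: a pixel r from the principal point sees the ray r / f radians off the axis. A picture is of the moment at which its call begins: read the wrist's pose just before it. calibration takes no time and is no camera call; for the wrist camera it gives the pose at the moment of the call.
- arm.finish_job(): hands the job in; it is judged then, once.
The state is a dict: "t": time; "qpos": joint angles; "joint_velocities": joint speeds; "effort": joint torques, N m; "tcp_pos": TCP position; "ee_rot": TCP orientation; "ft_force": force on the tool from outside, world axes, zero at the start; "moment": the same for the moment, N m; "finger_gap": finger opening in mm; "finger_force": force on a finger pad.
Only numpy, scipy, OpenCV 4.12 (cv2) and the standard library are available. Lean on these libraries where they do the work, as an engineer would, in place of code of your own. Each camera call takes 0.05 s, during which the arm holds its last target. There are 200 camera calls.

## Working session

There is one attempt and no reset: what is moved stays moved. The work goes in short steps, Python scripts to look and compute and a shell command to move; the robot and the scene stay as the last step left them, time stands still between calls to the robot, and variables do not carry over. Pictures are saved under pics/ and viewed, at most 12 in all, crops included, and the job is handed in when it is done.

```bash
ls; mkdir -p pics
python3 - <<'E'
from plant import arm
import cv2,numpy as np
s=arm.observe();print(s)
for n in("scene","top"):
    cv2.imwrite(f"pics/{n}1.png",arm.camera(n));c=arm.calibration(n);print(n,c['vertical_fov'],c['cx'],c['cy'],np.round(c['T'],3).tolist())
E
```

```text
inch.py
pics
plant.py
{'t': 0.0, 'qpos': array([ 1.04940831e+00,  1.24522266e-01,  1.65166404e+00, -9.27543672e-06,
        1.36746892e+00, -8.26020803e-02]), 'joint_velocities': array([ 0.00010194,  0.0008259 ,  0.00128268, -0.00058176, -0.00036944,
       -0.00103735]), 'effort': array([ 3.02631845e-03, -4.17605710e+01, -3.59931493e+01,  7.76922726e-02,
        4.91809356e-02, -1.78326054e-04]), 'tcp_pos': array([275.86851267, 587.87432245, 221.38180056]), 'ee_rot': array([-0.68359253, -3.06569673,  0.0030969 ]), 'ft_force': array([ 0.62483841, -0.98320459,  0.84890124]), 'moment': array([-0.02105995,  0.04232701,  0.01717184]), 'finger_force': 0.0, 'finger_gap': 94.9931958507506}
scene 44.50569249163357 276.8178183523668 214.20313985468414 [[0.489, 0.736, -0.468, 1199.221], [0.872, -0.415, 0.259, -401.205], [-0.004, -0.535, -0.845, 1318.003], [0.0, 0.0, 0.0, 1.0]]
top 47.98036455872793 272.84099312429555 208.70263086679356 [[0.012, -0.994, 0.111, 373.413], [-1.0, -0.013, -0.009, -6.16], [0.01, -0.111, -0.994, 1663.606], [0.0, 0.0, 0.0, 1.0]]
```

View pics/top1.png

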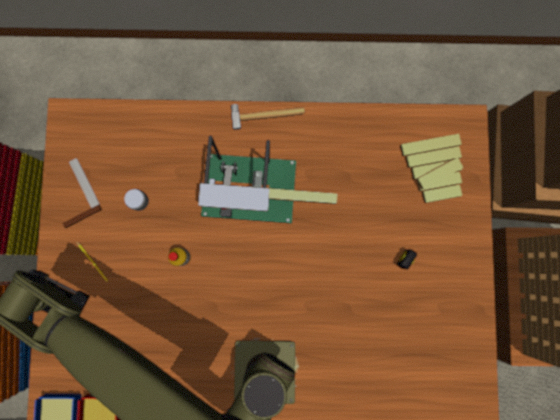

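View pics/scene1.png

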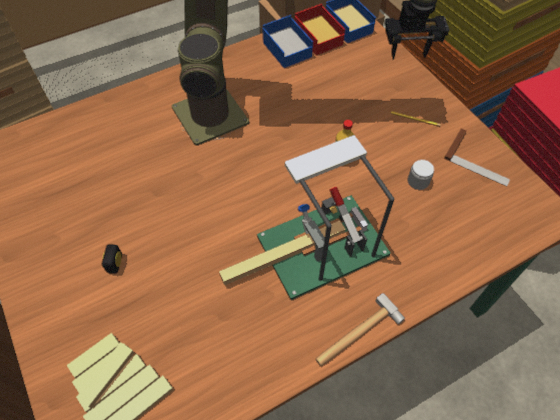

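The top view shows the green jig at about px (205–297, 155–222), with the bar's tail running right to (337, 198). The white lamp covers (200–270, 183–210), the glue is at (178, 256), the tin at (135, 199) and the tape at (405, 258). The scene view shows the same layout: blue knob (304, 209), red handle (337, 196), bar tail end (222, 277).

```bash
cat > h.py <<'E'
from plant import arm
import cv2,numpy as np
def ray(n,p,c=None):
    c=c or arm.calibration(n);f=210/np.tan(np.radians(c['vertical_fov']/2))
    p=np.atleast_2d(np.float64(p));d=np.c_[(p-[c['cx'],c['cy']])/f,np.ones(len(p))]
    if n=="wrist":
        q=d[:,:2];r=np.linalg.norm(q,axis=1,keepdims=True);d=np.c_[q/np.maximum(r,1e-9)*np.sin(r),np.cos(r)]
    return c['T'][:3,3],d@c['T'][:3,:3].T
def plane(n,p,z,c=None):
    o,d=ray(n,p,c);return o+d*((z-o[2])/d[:,2])[:,None]
def tri(p1,p2,n1="top",n2="scene"):
    (a,u),(b,v)=ray(n1,p1),ray(n2,p2);u=u[0];v=v[0]
    s=np.linalg.lstsq(np.c_[u,-v],b-a,rcond=None)[0];return (a+s[0]*u+b+s[1]*v)/2,np.linalg.norm(a+s[0]*u-b-s[1]*v)
def mask(im,lo,hi,roi=None):
    m=cv2.inRange(cv2.cvtColor(im,cv2.COLOR_BGR2HSV),lo,hi)
    if roi is not None:
        k=np.zeros_like(m);x0,y0,x1,y1=roi;k[y0:y1,x0:x1]=1;m*=k
    return m
def pts(m): return np.argwhere(m)[:,::-1].astype(np.float32)
E
python3 - <<'E'
from h import *
for n,roi,pr in(("top",(190,140,310,235),(272,180,345,210)),("scene",(245,180,400,300),(215,225,300,290))):
    im=cv2.imread(f"pics/{n}1.png")
    m=mask(im,(60,80,30),(95,255,255),roi)
    w=plane(n,pts(m),18)[:,:2].astype(np.float32)
    r=cv2.minAreaRect(w);print(n,"jig",len(w),r,np.round(cv2.boxPoints(r)).tolist())
    m=mask(im,(18,60,90),(35,255,255),pr)
    w=plane(n,pts(m),46)[:,:2].astype(np.float32)
    r=cv2.minAreaRect(w);print(n,"bar",len(w),r,np.round(cv2.boxPoints(r)).tolist())
im=cv2.imread("pics/scene1.png")
cv2.imwrite("pics/crop_s.png",cv2.resize(im[140:300,210:400],None,fx=4,fy=3.75,interpolation=cv2.INTER_CUBIC))
E
```

```text
top jig 2555 ((630.4130249023438, 65.01162719726562), (311.29779052734375, 219.1487579345703), 86.31111907958984) [[511.0, -83.0], [730.0, -97.0], [750.0, 213.0], [531.0, 227.0]]
top bar 683 ((610.2407836914062, -126.81946563720703), (99.35498046875, 221.66812133789062), 8.721084594726562) [[544.0, -25.0], [578.0, -244.0], [676.0, -229.0], [643.0, -10.0]]
scene jig 3984 ((632.501708984375, 63.104087829589844), (316.9560546875, 224.03396606445312), 86.35967254638672) [[511.0, -88.0], [734.0, -102.0], [754.0, 214.0], [531.0, 228.0]]
scene bar 989 ((575.380859375, -115.74057006835938), (254.41070556640625, 103.85317993164062), 89.85993957519531) [[523.0, -243.0], [627.0, -243.0], [628.0, 11.0], [524.0, 12.0]]
```

View pics/crop_s.png

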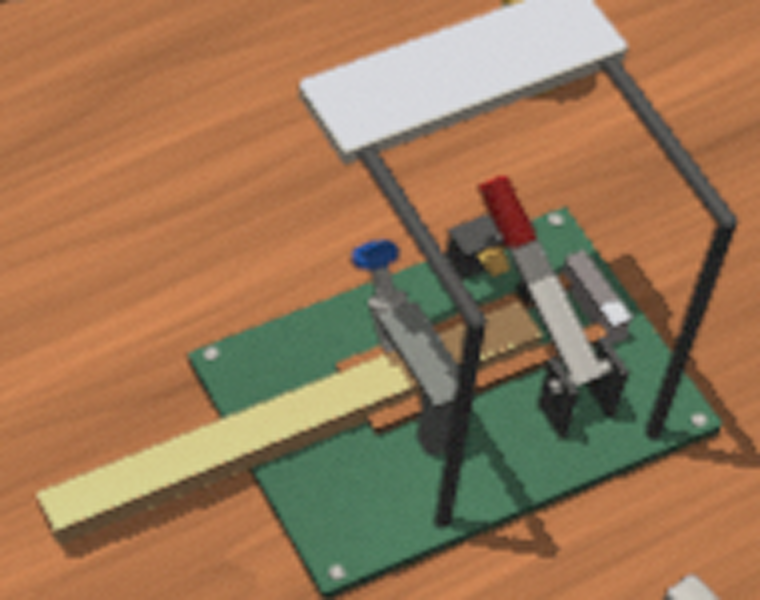

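The crop shows the blue knob at crop (375, 255), the red handle (508, 210), the brass bolt (492, 260), and the bar's tail end near (40–60, 490–530). The jig fits from the two views agree within about 2 mm. I'll refine the bar and check the handle and knob against the model.

```bash
cat >> h.py <<'E'
Y=-0.0635
O=np.array([615.8,85.1,0.]);R=np.array([[np.cos(Y),-np.sin(Y),0],[np.sin(Y),np.cos(Y),0],[0,0,1]])
def J(w): return (np.atleast_2d(w)-O)@R
def W(j): return np.atleast_2d(j)@R.T+O
E
python3 - <<'E'
from h import *
im={n:cv2.imread(f"pics/{n}1.png") for n in("top","scene")}
for n,roi in(("top",(272,180,345,210)),("scene",(215,225,300,290))):
    print(n,cv2.cvtColor(im[n],cv2.COLOR_BGR2HSV)[{"top":(197,320),"scene":(262,260)}[n]])
    m=mask(im[n],(23,60,140),(35,255,255),roi)
    k,l,st,_=cv2.connectedComponentsWithStats(m);m=(l==1+np.argmax(st[1:,4]))
    j=J(plane(n,pts(m),46))
    print("bar jig",len(j),j.min(0),j.max(0),cv2.minAreaRect(j[:,:2].astype(np.float32)))
c={}
for n,b,rd in(("top",(215,170,300,235),(195,205,240,235)),("scene",(290,195,320,220),(325,180,350,210))):
    mb=pts(mask(im[n],(105,120,60),(125,255,255),b));mr=pts(mask(im[n],(0,150,60),(5,255,200),rd))
    c[n]=mb.mean(0) if len(mb) else None;print(n,len(mb),c[n],len(mr),mr.mean(0) if len(mr) else 0)
def proj(n,w):
    k=arm.calibration(n);f=210/np.tan(np.radians(k['vertical_fov']/2));p=(w-k['T'][:3,3])@k['T'][:3,:3];return p[:,:2]/p[:,2:]*f+[k['cx'],k['cy']]
for nm,p in dict(knob=(-58,-50,129),handle=(-49,50,141),lampc1=(-90,-95,318),lamp2=(-90,105,318),lamp3=(-25,105,318),lamp4=(-25,-95,318)).items():
    print(nm,proj("top",W(p)),proj("scene",W(p)))
for n in im:
    q=pts(mask(im[n],(0,0,170),(179,50,255),dict(top=(190,170,280,220),scene=(280,130,370,185))[n]))
    h=J(plane(n,q,318));print(n,"lamp",h.min(0),h.max(0),cv2.minAreaRect(h[:,:2].astype(np.float32)))
E
```

```text
top [ 32  69 182]
bar jig 589 [ -17.05340455 -325.04288637   46.        ] [  15.76398703 -101.67868109   46.        ] ((-0.6251735687255859, -213.3553924560547), (223.37547302246094, 32.722503662109375), 89.95480346679688)
scene [ 27  85 213]
bar jig 902 [ -18.70936349 -327.06337      46.        ] [ 15.74948422 -81.48783998  46.        ] ((-1.1469764709472656, -204.243408203125), (34.281837463378906, 245.63534545898438), 0.26025912165641785)
top 0 None 0 0
scene 54 [303.25925 207.55556] 125 [336.384 195.616]
knob [[254.83521528 205.45041992]] [[303.09282555 206.68221783]]
handle [[224.27136797 199.93898362]] [[336.70483627 193.67400538]]
lampc1 [[267.78412178 209.93144911]] [[283.9572484  161.60048833]]
lamp2 [[198.2338256  204.63987941]] [[354.25570932 134.66694827]]
lamp3 [[200.32576774 182.31773744]] [[367.4423277  152.53879331]]
lamp4 [[269.50554707 187.58780019]] [[295.84285109 180.82111906]]
top lamp [-89.83681477 -95.18801468 318.        ] [-15.44851063 103.25099392 318.        ] ((-52.78943634033203, 3.9802398681640625), (198.28671264648438, 74.1701889038086), 89.77558135986328)
scene lamp [-91.28388101 -94.8119395  318.        ] [-26.59836381 104.08157839 318.        ] ((-58.93150329589844, 4.631202697753906), (198.8994903564453, 64.62413024902344), 89.95771026611328)
```

```bash
cat >> h.py <<'E'
from scipy.spatial.transform import Rotation as Ro
def todo(p_j,z_j,y_j):
    "remaining shift in tool axes now, and rotvec, to put TCP at p_j (jig), tool z along z_j, tool y along y_j"
    s=arm.observe();A=Ro.from_rotvec(s['ee_rot']).as_matrix()
    z=np.float64(z_j)/np.linalg.norm(z_j);y=np.float64(y_j);y-=z*(y@z);y/=np.linalg.norm(y)
    T=R@np.c_[np.cross(y,z),y,z];d=W(p_j)[0]-s['tcp_pos']
    print("t %.2f tcp jig"%s['t'],J(s['tcp_pos'])[0].round(1),"f",s['ft_force'].round(1),"gap %.1f"%s['finger_gap'])
    print("shift now-axes",(A.T@d).round(1),"target-axes",(T.T@d).round(1),"rot",Ro.from_matrix(A.T@T).as_rotvec().round(4))
E
python3 inch.py '[[[0,0,-30],[0,0,0.12]],[[0,0,-30],[0,0,0.12]],[[0,0,-30],[0,0,0.12]],[[0,0,-30],[0,0,0.12]],[[0,0,-30],[0,0,0.12]],[[0,0,-30],[0,0,0.12]],[[0,0,0],[0,0,0.12]],[[0,0,0],[0,0,0.12]]]' 70
python3 -c "
from h import *
todo((-1,-292,300),(0,0,-1),(1,0,0))"
```

```text
t: 0.77
tcp_pos: [276.5, 589.0, 405.9]
ee_rot: [-2.029, -2.397, -0.008]
ft_force: [0.1, -0.3, -0.9]
finger_gap: 70.0
finger_force: 0.0
t 0.77 tcp jig [-370.6  481.3  405.9] f [ 0.1 -0.3 -0.9] gap 70.0
shift now-axes [-837.6  183.6  103.3] target-axes [-773.3  369.6  105.9] rot [ 0.0027 -0.0043  0.2296]
```

```bash
python3 inch.py '[[[0,0,0],[0,0,0.115]],[[0,0,0],[0,0,0.115]],[[-35,16.8,0],[0,0,0]],[[-35,16.8,0],[0,0,0]],[[-35,16.8,0],[0,0,0]],[[-35,16.8,0],[0,0,0]],[[-35,16.8,0],[0,0,0]],[[-35,16.8,0],[0,0,0]]]' >/dev/null
python3 inch.py '[[[-35,16.8,0],[0,0,0]],[[-35,16.8,0],[0,0,0]],[[-35,16.8,0],[0,0,0]],[[-35,16.8,0],[0,0,0]],[[-35,16.8,0],[0,0,0]],[[-35,16.8,0],[0,0,0]],[[-35,16.8,0],[0,0,0]],[[-35,16.8,0],[0,0,0]]]' >/dev/null
python3 inch.py '[[[-35,16.8,0],[0,0,0]],[[-35,16.8,0],[0,0,0]],[[-35,16.8,0],[0,0,0]],[[-35,16.8,0],[0,0,0]],[[-35,16.8,0],[0,0,0]],[[-35,16.8,0],[0,0,0]],[[-35,16.8,0],[0,0,0]],[[-35,16.8,0],[0,0,0]]]'
python3 -c "
from h import *
todo((-1,-292,30),(0,0,-1),(1,0,0))
cv2.imwrite('pics/w1.png',arm.camera('wrist'))"
```

```text
t: 2.77
tcp_pos: [600.7, -203.7, 401.9]
ee_rot: [-2.285, -2.155, 0.0]
ft_force: [0.1, 0.2, -0.6]
finger_gap: 69.9
finger_force: 0.0
t 2.77 tcp jig [   3.3 -289.1  401.9] f [ 0.1  0.2 -0.6] gap 69.9
shift now-axes [ -3.   -4.  371.9] target-axes [ -2.9  -4.3 371.9] rot [-0.0009 -0.0004  0.0052]
```

View pics/w1.png

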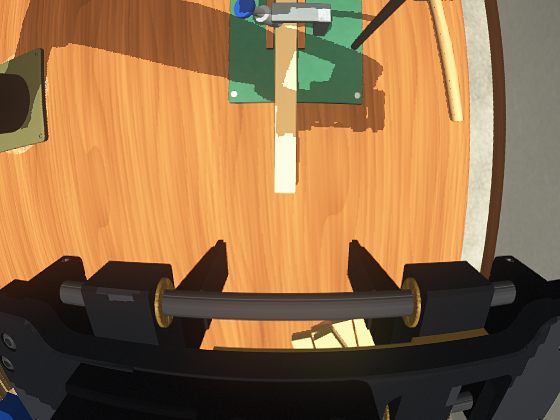

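The wrist view shows the bar's tail end at (285, 192), between the open fingers (x 222–352). Next: check it, then descend.

```bash
python3 -c "
from h import *
print(J(plane('wrist',[(285,192),(275,192),(296,192)],46)))"
python3 inch.py '[[[-3,-4,40],[0,0,0.005]],[[0,0,40],[0,0,0]],[[0,0,40],[0,0,0]],[[0,0,40],[0,0,0]],[[0,0,40],[0,0,0]],[[0,0,40],[0,0,0]],[[0,0,40],[0,0,0]],[[0,0,40],[0,0,0]]]'
python3 -c "
from h import *
todo((-1,-292,24),(0,0,-1),(1,0,0));print(J(plane('wrist',[(285,192)],46)))"
```

```text
[[   0.80764958 -332.60210241   46.        ]
 [ -15.46352469 -332.59892572   46.        ]
 [  18.69530154 -332.5827617    46.        ]]
t: 3.48
tcp_pos: [595.7, -204.0, 80.4]
ee_rot: [-2.29, -2.15, 0.0]
ft_force: [0.2, -0.4, -0.4]
finger_gap: 69.9
finger_force: 0.0
t 3.48 tcp jig [  -1.7 -289.8   80.4] f [ 0.2 -0.4 -0.4] gap 69.9
shift now-axes [-2.2  0.8 56.4] target-axes [-2.2  0.7 56.4] rot [-0.0005 -0.0002  0.0005]
[[  -2.48677281 -256.02389766   46.        ]]
```

```bash
python3 inch.py '[[[-2,1,28],[0,0,0]],[[0,0,28],[0,0,0]],[[0,0,0],[0,0,0]]]'; python3 inch.py '[[[0,0,0],[0,0,0]],[[0,0,0],[0,0,0]],[[0,0,0],[0,0,0]],[[0,0,0],[0,0,0]],[[0,0,0],[0,0,0]],[[0,0,0],[0,0,0]]]' 20 15
python3 -c "
from h import *
todo((0,-242,24),(0,0,-1),(1,0,0))"
```

```text
t: 3.73
tcp_pos: [591.8, -204.1, 18.9]
ee_rot: [-2.281, -2.142, 0.008]
ft_force: [-1.7, 0.2, -1.0]
finger_gap: 70.5
finger_force: 0.0
t: 4.23
tcp_pos: [598.0, -206.9, 28.2]
ee_rot: [2.289, 2.149, 0.001]
ft_force: [-0.9, -0.2, 0.7]
finger_gap: 35.1
finger_force: 0.1
t 4.23 tcp jig [   0.7 -292.5   28.2] f [-0.9 -0.2  0.7] gap 35.1
shift now-axes [50.5 -0.7  4.1] target-axes [50.5 -0.7  4.2] rot [0.002  0.0008 0.0006]
```

```bash
python3 inch.py '[[[0,0,0],[0,0,0]],[[0,0,0],[0,0,0]],[[6,0,0],[0,0,0]],[[6,0,0],[0,0,0]],[[6,0,0],[0,0,0]],[[6,0,0],[0,0,0]],[[6,0,0],[0,0,0]],[[6,0,0],[0,0,0]]]'; python3 inch.py '[[[4,0,0],[0,0,0]],[[2,0,0],[0,0,0]],[[0,0,0],[0,0,0]],[[0,0,0],[0,0,0]]]'
python3 -c "
from h import *
todo((0,-242,24),(0,0,-1),(1,0,0))"
```

```text
t: 4.9
tcp_pos: [600.1, -170.4, 27.4]
ee_rot: [2.289, 2.15, 0.0]
ft_force: [-0.6, -5.3, 6.1]
finger_gap: 33.9
finger_force: 15.0
t: 5.23
tcp_pos: [600.5, -164.0, 27.4]
ee_rot: [2.289, 2.15, 0.001]
ft_force: [-1.1, -2.7, 4.9]
finger_gap: 34.0
finger_force: 15.0
t 5.23 tcp jig [   0.6 -249.6   27.4] f [-1.1 -2.7  4.9] gap 34.0
shift now-axes [ 7.6 -0.6  3.4] target-axes [ 7.6 -0.6  3.4] rot [0.0013 0.0001 0.001 ]
```

```bash
for i in 1; do python3 inch.py '[[[2,0,0],[0,0,0]],[[2,0,0],[0,0,0]],[[0,0,0],[0,0,0]]]'; done; python3 inch.py '[[[2,0,0],[0,0,0]],[[2,0,0],[0,0,0]],[[0,0,0],[0,0,0]]]';python3 inch.py '[[[2,0,0],[0,0,0]],[[2,0,0],[0,0,0]],[[0,0,0],[0,0,0]]]'
```

```text
t: 5.48
tcp_pos: [600.8, -160.4, 27.5]
ee_rot: [2.288, 2.15, 0.001]
ft_force: [-0.2, -3.8, 5.9]
finger_gap: 33.8
finger_force: 15.0
t: 5.73
tcp_pos: [601.0, -158.2, 27.5]
ee_rot: [2.286, 2.149, -0.003]
ft_force: [-0.1, -10.3, 4.8]
finger_gap: 33.7
finger_force: 15.0
t: 5.98
tcp_pos: [601.1, -156.3, 27.4]
ee_rot: [2.283, 2.148, -0.007]
ft_force: [-0.0, -16.2, 2.5]
finger_gap: 33.8
finger_force: 15.0
```

```bash
python3 inch.py '[[[0,0,0],[0,0,0]],[[0,0,0],[0,0,0]],[[0,0,0],[0,0,0]]]' - ; python3 inch.py '[[[0,0,0],[0,0,0]],[[0,0,0],[0,0,0]],[[0,0,0],[0,0,0]],[[0,0,0],[0,0,0]]]' 70
python3 inch.py '[[[0,0,-40],[0,0,0]],[[0,0,-40],[0,0,0]],[[0,0,-40],[0,0,0]],[[0,0,-40],[0,0,0]],[[0,0,0],[0,0,0]]]'
python3 - <<'E'
from h import *
im=arm.camera("scene");cv2.imwrite("pics/scene2.png",im)
im2=arm.camera("top");cv2.imwrite("pics/top2.png",im2)
im3=arm.camera("wrist");cv2.imwrite("pics/w2.png",im3)
m=mask(im,(23,60,140),(35,255,255),(215,225,300,290))
k,l,st,_=cv2.connectedComponentsWithStats(m);m=(l==1+np.argmax(st[1:,4]))
j=J(plane("scene",pts(m),46));print(j.min(0),j.max(0))
E
```

```text
t: 6.23
tcp_pos: [601.1, -156.3, 27.4]
ee_rot: [2.284, 2.148, -0.007]
ft_force: [0.1, -15.7, 2.6]
finger_gap: 33.7
finger_force: 15.0
t: 6.57
tcp_pos: [599.9, -151.4, 25.6]
ee_rot: [-2.288, -2.15, 0.001]
ft_force: [0.6, 1.0, -0.2]
finger_gap: 55.3
finger_force: 0.0
t: 6.98
tcp_pos: [605.3, -153.4, 197.3]
ee_rot: [2.28, 2.142, 0.013]
ft_force: [1.1, 0.0, 1.3]
finger_gap: 69.9
finger_force: 0.0
[ -15.26592172 -279.44943242   46.        ] [  17.25642273 -221.02784045   46.        ]
```

View pics/w2.png

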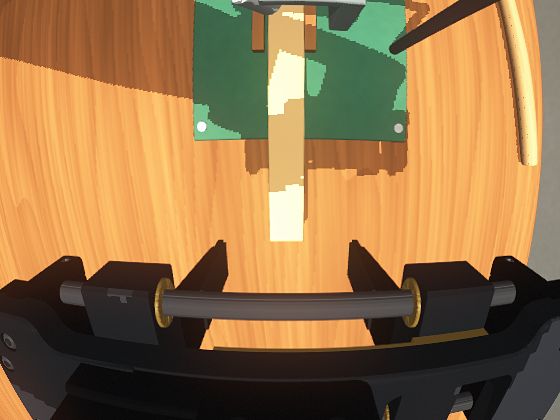

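The tail end is now at jig y ≈ -279.5, expected -280, so the bar is at the stop. Next I need the camera offset on the tool and the positions of the bystanders near the approach.

Run:
```python
from h import *
s=arm.observe();c=arm.calibration('wrist')['T'];A=Ro.from_rotvec(s['ee_rot']).as_matrix()
print("cam in tool",A.T@(c[:3,3]-s['tcp_pos']),"cam z in tool",A.T@c[:3,2],s['qpos'].round(2))
print("glue top",J(plane("top",(174,256),170)),"tin",J(plane("top",(135,199),70)))
s40,c40=np.sin(np.radians(40)),np.cos(np.radians(40))
for yy in(1,-1): todo((-110,50,290),(s40,0,-c40),(0,yy,0))
todo((-110,50,290),(0,0,-1),(0,1,0))
```

```text
cam in tool [  77.18231247    0.91389876 -162.84729728] cam z in tool [-0.27107021 -0.00107076  0.96255898] [-0.33  0.08  1.76  0.    1.3  -0.27]
glue top [[-241.64329512  189.01891437  170.        ]] tin [[-60.24889289 359.50360719  70.        ]]
t 7.13 tcp jig [-1.000e-01 -2.376e+02  1.867e+02] f [-0.8  1.3 -0.8] gap 69.9
shift now-axes [ 287.8 -109.5 -103.3] target-axes [  17.8  287.6 -149.8] rot [-0.5454 -0.5465 -1.5   ]
t 7.13 tcp jig [-1.000e-01 -2.376e+02  1.867e+02] f [-0.8  1.3 -0.8] gap 69.9
shift now-axes [ 287.8 -109.5 -103.3] target-axes [ -17.8 -287.6 -149.8] rot [-0.5466  0.5456  1.5019]
t 7.13 tcp jig [-1.000e-01 -2.376e+02  1.867e+02] f [-0.8  1.3 -0.8] gap 69.9
shift now-axes [ 287.8 -109.5 -103.3] target-axes [ 109.9  287.6 -103.3] rot [ 5.0000e-04  0.0000e+00 -1.5697e+00]
```

```bash
python3 inch.py '[[[0,-25,-13],[0,0,0]],[[0,-25,-13],[0,0,0]],[[0,-25,-13],[0,0,0]],[[0,-25,-13],[0,0,0]],[[0,-25,-13],[0,0,0]],[[0,-25,-13],[0,0,0]],[[0,-25,-13],[0,0,0]],[[0,-25,-13],[0,0,0]]]' 0 >/dev/null
python3 inch.py '[[[0,0,0],[0,0,-0.12]],[[0,0,0],[0,0,-0.12]],[[0,0,0],[0,0,-0.12]],[[0,0,0],[0,0,-0.12]],[[0,0,0],[0,0,-0.12]],[[0,0,0],[0,0,-0.12]],[[0,0,0],[0,0,-0.12]],[[0,0,0],[0,0,-0.12]]]' >/dev/null
python3 inch.py '[[[0,0,0],[0,0,-0.12]],[[0,0,0],[0,0,-0.12]],[[0,0,0],[0,0,-0.12]],[[0,0,0],[0,0,-0.12]],[[0,0,0],[0,0,-0.12]],[[0,0,0],[0,0,0]]]'
python3 - <<'E'
from h import *
s40,c40=np.sin(np.radians(40)),np.cos(np.radians(40))
todo((-200,50,280),(0,0,-1),(0,1,0))
todo((-150,50,240),(s40,0,-c40),(0,1,0))
E
```

```text
t: 8.97
tcp_pos: [400.2, -139.4, 287.7]
ee_rot: [-0.112, -3.135, -0.004]
ft_force: [0.2, 0.3, 0.3]
finger_gap: 0.6
finger_force: 0.0
t 8.97 tcp jig [-200.9 -237.8  287.7] f [0.2 0.3 0.3] gap 0.6
shift now-axes [  1.4 287.7   8.4] target-axes [ -0.9 287.8   7.7] rot [ 0.0022 -0.0047 -0.0081]
t 8.97 tcp jig [-200.9 -237.8  287.7] f [0.2 0.3 0.3] gap 0.6
shift now-axes [-48.8 288.1  48.1] target-axes [ -8.3 287.8  69.3] rot [-7.000e-04 -7.029e-01 -8.500e-03]
```

```bash
python3 inch.py '[[[0,36,0],[0,-0.088,-0.001]],[[0,36,0],[0,-0.088,-0.001]],[[0,36,0],[0,-0.088,-0.001]],[[0,36,0],[0,-0.088,-0.001]],[[0,36,0],[0,-0.088,-0.001]],[[0,36,0],[0,-0.088,-0.001]],[[0,36,0],[0,-0.088,-0.001]],[[0,36,0],[0,-0.088,-0.001]]]'
python3 inch.py '[[[0,0,0],[0,0,0]],[[0,0,0],[0,0,0]]]'
python3 - <<'E'
from h import *
s40,c40=np.sin(np.radians(40)),np.cos(np.radians(40))
todo((-85,50,199.6),(s40,0,-c40),(0,1,0))
cv2.imwrite('pics/w3.png',arm.camera('wrist'))
E
```

```text
t: 9.63
tcp_pos: [420.3, 145.9, 289.2]
ee_rot: [0.084, 2.44, -0.03]
ft_force: [0.0, -0.3, -1.0]
finger_gap: 0.7
finger_force: 0.0
t: 9.8
tcp_pos: [419.1, 147.5, 287.0]
ee_rot: [0.072, 2.449, -0.032]
ft_force: [0.0, -0.6, 0.7]
finger_gap: 0.4
finger_force: 0.0
t 9.80 tcp jig [-200.3   49.8  287. ] f [ 0.  -0.6  0.7] gap 0.4
shift now-axes [-33.1   0.2 140.8] target-axes [-32.2   0.2 141. ] rot [-0.0011 -0.0063  0.0053]
```

View pics/w3.png

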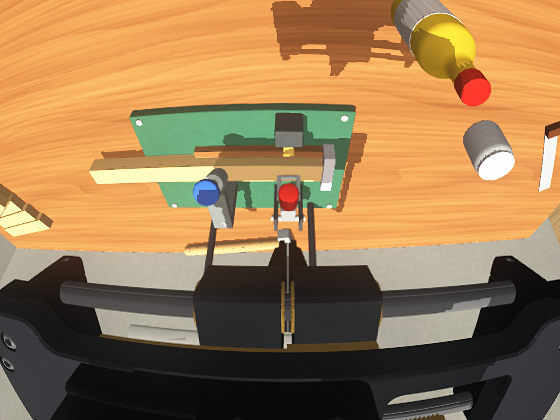

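```bash
python3 - <<'E'
from h import *
for nm,p,z in(("handle",(289,193),140),("knob",(206,191),129)): print(nm,J(plane('wrist',p,z)))
E
python3 inch.py '[[[-8,0,20],[0,-0.006,0.005]],[[-8,0,20],[0,0,0]],[[-8,0,20],[0,0,0]],[[-8,0,20],[0,0,0]],[[0,0,15],[0,0,0]],[[0,0,15],[0,0,0]],[[0,0,10],[0,0,0]],[[0,0,0],[0,0,0]]]'
python3 - <<'E'
from h import *
s40,c40=np.sin(np.radians(40)),np.cos(np.radians(40))
todo((-46.5,50,153.6),(s40,0,-c40),(0,1,0))
E
```

```text
handle [[-70.21252187  49.6516866  140.        ]]
knob [[-60.32646075 -49.81118762 129.        ]]
t: 10.52
tcp_pos: [523.3, 133.5, 216.3]
ee_rot: [0.094, 2.443, -0.037]
ft_force: [-0.5, 0.7, -0.4]
finger_gap: 0.1
finger_force: 0.0
t 10.52 tcp jig [-95.4  42.5 216.3] f [-0.5  0.7 -0.4] gap 0.1
shift now-axes [ 2.9  8.3 79.4] target-axes [ 2.8  7.5 79.4] rot [-0.0104 -0.0006 -0.01  ]
```

```bash
python3 inch.py '[[[0,8,0],[0,0,0]],[[0,0,8],[-0.01,0,-0.01]],[[0,0,8],[0,0,0]],[[0,0,0],[0,0,0]]]'
python3 - <<'E'
from h import *
s40,c40=np.sin(np.radians(40)),np.cos(np.radians(40))
todo((-46.5,50,153.6),(s40,0,-c40),(0,1,0)); print(arm.observe()['qpos'].round(2))
E
```

```text
t: 10.85
tcp_pos: [533.9, 142.9, 206.0]
ee_rot: [0.074, 2.44, -0.026]
ft_force: [-0.7, -0.6, 1.1]
finger_gap: 0.7
finger_force: 0.0
t 10.85 tcp jig [-85.4  52.4 206. ] f [-0.7 -0.6  1.1] gap 0.7
shift now-axes [ 4.1 -2.6 65.1] target-axes [ 3.9 -2.4 65.2] rot [0.0026 0.0028 0.0023]
[ 0.27 -0.46  2.3  -0.35  0.66 -1.03]
```

```bash
python3 inch.py '[[[4,-2.5,8],[0,0,0]],[[0,0,8],[0,0,0]],[[0,0,8],[0,0,0]],[[0,0,8],[0,0,0]],[[0,0,8],[0,0,0]],[[0,0,6],[0,0,0]],[[0,0,0],[0,0,0]]]'
python3 - <<'E'
from h import *
s40,c40=np.sin(np.radians(40)),np.cos(np.radians(40))
todo((-46.5,50,153.6),(s40,0,-c40),(0,1,0)); print(arm.observe()['qpos'].round(2))
cv2.imwrite('pics/w4.png',arm.camera('wrist')[120:420,160:420])
E
```

```text
t: 11.43
tcp_pos: [560.2, 140.0, 167.5]
ee_rot: [0.07, 2.441, -0.026]
ft_force: [-0.5, -0.7, 0.5]
finger_gap: 0.7
finger_force: 0.0
t 11.43 tcp jig [-58.9  51.3 167.5] f [-0.5 -0.7  0.5] gap 0.7
shift now-axes [-0.5 -1.4 18.7] target-axes [-0.6 -1.3 18.7] rot [0.0039 0.002  0.0047]
[ 0.25 -0.34  2.29 -0.38  0.55 -1.01]
```

View pics/w4.png

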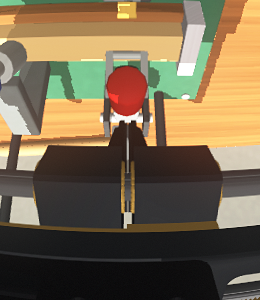

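```bash
python3 inch.py '[[[0,-1,9],[0,0,0]],[[0,0,6],[0,0,0]],[[6,0,4],[0,0,0]],[[6,0,4],[0,0,0]],[[6,0,4],[0,0,0]],[[0,0,0],[0,0,0]]]'
python3 - <<'E'
from h import *
s40,c40=np.sin(np.radians(40)),np.cos(np.radians(40))
todo((-62.5,50,95),(s40,0,-c40),(0,1,0)); print(arm.observe()['qpos'].round(2))
E
```

```text
t: 11.98
tcp_pos: [563.3, 139.2, 135.9]
ee_rot: [0.069, 2.438, -0.024]
ft_force: [1.2, 0.1, 2.0]
finger_gap: 0.4
finger_force: 1.9
t 11.98 tcp jig [-55.8  50.7 135.9] f [1.2 0.1 2. ] gap 0.4
shift now-axes [31.6 -0.7 26.9] target-axes [31.4 -0.7 27. ] rot [0.0052 0.0042 0.0049]
[ 0.24 -0.29  2.31 -0.42  0.48 -0.96]
```

```bash
python3 inch.py '[[[5.3,0,4.5],[0,0,0]],[[5.3,0,4.5],[0,0,0]],[[5.3,0,4.5],[0,0,0]],[[5.3,0,4.5],[0,0,0]],[[0,0,0],[0,0,0]]]'
python3 - <<'E'
from h import *
s40,c40=np.sin(np.radians(40)),np.cos(np.radians(40))
todo((-62.5,50,95),(s40,0,-c40),(0,1,0)); print(arm.observe()['qpos'].round(2))
cv2.imwrite('pics/w5.png',arm.camera('wrist')[120:420,160:420])
E
```

```text
t: 12.4
tcp_pos: [561.1, 140.0, 112.6]
ee_rot: [0.069, 2.433, -0.023]
ft_force: [-3.5, -1.0, 10.0]
finger_gap: 0.5
finger_force: 5.3
t 12.40 tcp jig [-58.1  51.3 112.6] f [-3.5 -1.  10. ] gap 0.5
shift now-axes [14.8 -1.3 10.5] target-axes [14.7 -1.3 10.7] rot [0.0061 0.0099 0.0047]
[ 0.25 -0.26  2.33 -0.48  0.43 -0.89]
```

View pics/w5.png

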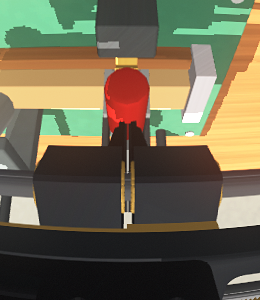

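The lever is going down, with the tip on the middle of the red handle and about 10 N of force.

```bash
python3 inch.py '[[[5,0,3.7],[0,0,0]],[[5,0,3.7],[0,0,0]],[[4,0,3.5],[0,0,0]],[[0,0,0],[0,0,0]]]'
python3 - <<'E'
from h import *
s40,c40=np.sin(np.radians(40)),np.cos(np.radians(40))
todo((-62.5,50,95),(s40,0,-c40),(0,1,0)); print(arm.observe()['qpos'].round(2))
E
python3 inch.py '[[[3,0,2.5],[0,0,0]],[[0,0,0],[0,0,0]],[[0,0,0],[0,0,0]]]'
```

```text
t: 12.78
tcp_pos: [559.0, 141.0, 96.8]
ee_rot: [0.068, 2.429, -0.02]
ft_force: [2.1, 1.9, 10.0]
finger_gap: 1.0
finger_force: 5.1
t 12.78 tcp jig [-60.3  52.1  96.8] f [ 2.1  1.9 10. ] gap 1.0
shift now-axes [ 2.9 -2.1 -0.1] target-axes [ 2.9 -2.1 -0.1] rot [0.0088 0.0139 0.0041]
[ 0.25 -0.23  2.34 -0.53  0.39 -0.84]
t: 13.03
tcp_pos: [558.6, 141.0, 93.5]
ee_rot: [0.068, 2.428, -0.02]
ft_force: [0.4, 0.8, 9.7]
finger_gap: 0.3
finger_force: 5.3
```

```bash
python3 inch.py '[[[2,0,2.3],[0,0,0]],[[0,0,0],[0,0,0]],[[0,0,0],[0,0,0]]]'; python3 inch.py '[[[2,0,2.3],[0,0,0]],[[0,0,0],[0,0,0]],[[0,0,0],[0,0,0]]]'; python3 -c "
from h import *
s=arm.observe();print(J(s['tcp_pos']),s['qpos'].round(2))"
```

```text
t: 13.28
tcp_pos: [559.0, 141.1, 91.6]
ee_rot: [0.068, 2.427, -0.02]
ft_force: [-6.4, -1.8, 17.2]
finger_gap: 0.5
finger_force: 9.0
t: 13.53
tcp_pos: [559.6, 141.2, 90.5]
ee_rot: [0.069, 2.425, -0.021]
ft_force: [-19.9, -1.9, 32.4]
finger_gap: 0.6
finger_force: 16.2
[[-59.65044916  52.42693822  90.45620119]] [ 0.25 -0.22  2.35 -0.56  0.38 -0.81]
```

Force rose to about 38 N, so the lever is at its hard stop. I'll back off and see whether the catch holds.

```bash
python3 inch.py '[[[-3,0,-3.5],[0,0,0]],[[-3,0,-3.5],[0,0,0]],[[-3,0,-4],[0,0,0]],[[-5,0,-8],[0,0,0]],[[-3,0,-15],[0,0,0]],[[0,0,-25],[0,0,0]],[[0,0,-30],[0,0,0]],[[0,0,0],[0,0,0]]]'
python3 - <<'E'
from h import *
s40,c40=np.sin(np.radians(40)),np.cos(np.radians(40))
todo((-100,-50,220),(s40,0,-c40),(0,1,0)); print(arm.observe()['qpos'].round(2))
cv2.imwrite('pics/w6.png',arm.camera('wrist'))
E
```

```text
t: 14.2
tcp_pos: [510.3, 142.8, 165.9]
ee_rot: [0.07, 2.432, -0.021]
ft_force: [0.7, 1.3, 1.7]
finger_gap: 0.4
finger_force: 0.0
t 14.20 tcp jig [-108.9   50.9  165.9] f [0.7 1.3 1.7] gap 0.4
shift now-axes [ -41.7 -100.8  -36. ] target-axes [ -41.6 -100.9  -35.7] rot [0.0072 0.0109 0.0034]
[ 0.29 -0.48  2.39 -0.4   0.59 -0.96]
```

View pics/w6.png

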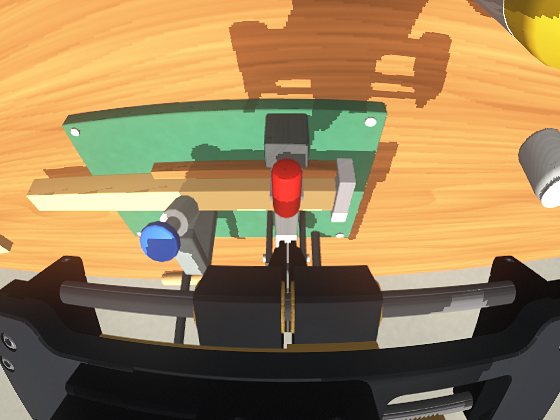

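The handle is at (287, 190), over the catch housing, and the bar end is at the stop plate (345, 190). I'll check numerically with the scene camera.

Run:
```python
from h import *
im=arm.camera("scene");cv2.imwrite("pics/scene3.png",im)
def proj(n,w):
    k=arm.calibration(n);f=210/np.tan(np.radians(k['vertical_fov']/2));p=(w-k['T'][:3,3])@k['T'][:3,:3];return (p[:,:2]/p[:,2:]*f+[k['cx'],k['cy']]).round(1)
q=pts(mask(im,(0,150,60),(5,255,220),(310,170,370,240)));print(len(q),q.mean(0),q.min(0),q.max(0))
for a in(0,.39):
    d=np.array([-np.cos(.4-a),0,np.sin(.4-a)])
    print(a,[proj("scene",W(np.array([75,50,75])+L*d)).tolist() for L in(105,132,160)])
w=arm.camera("wrist")
q=pts(mask(w,(0,150,60),(5,255,255),(250,140,320,230)));o,d=ray("wrist",[q.mean(0)]);
for z in(75,85,130):print(z,J(plane("wrist",q.mean(0),z)))
```

```text
121 [332.28925 201.94215] [326. 195.] [339. 209.]
0 [[[340.6, 206.0]], [[336.6, 197.3]], [[332.5, 188.3]]]
0.39 [[[337.8, 211.4]], [[333.2, 204.3]], [[328.6, 197.1]]]
75 [[-62.37142028  50.92321711  75.        ]]
85 [[-75.38768654  50.8424737   85.        ]]
130 [[-133.96088474   50.47912834  130.        ]]
```

```bash
python3 - <<'E'
from h import *
a=np.radians(35);todo((-97,-50,185),(np.sin(a),0,-np.cos(a)),(0,1,0))
E
python3 inch.py '[[[-4,-13,-2],[0,0,0]],[[-4,-13,-2],[0,0,0]],[[-3,-13,-2],[0,0,0]],[[0,-13,0],[0,0,0]],[[0,-13,0],[0,0,0]],[[0,-13,0],[0,0,0]],[[0,-13,0],[0,0.1,0]],[[0,-10,0],[0,0,0]]]'
python3 inch.py '[[[0,0,0],[0,0,0]]]'
python3 - <<'E'
from h import *
a=np.radians(35);todo((-97,-50,185),(np.sin(a),0,-np.cos(a)),(0,1,0));print(arm.observe()['qpos'].round(2))
E
```

```text
t 14.35 tcp jig [-109.2   50.1  160.4] f [0.1 0.1 0.7] gap 0.6
shift now-axes [ -24.8 -100.1  -11.3] target-axes [ -24.1 -100.1  -13.1] rot [0.0043 0.0908 0.0047]
t: 15.02
tcp_pos: [509.9, 39.7, 171.9]
ee_rot: [0.075, 2.543, -0.022]
ft_force: [0.3, 0.6, 1.0]
finger_gap: 0.7
finger_force: 0.0
t: 15.1
tcp_pos: [509.4, 39.1, 171.1]
ee_rot: [0.077, 2.541, -0.023]
ft_force: [-0.2, -0.9, -0.0]
finger_gap: 0.6
finger_force: 0.0
t 15.10 tcp jig [-103.3  -52.7  171.1] f [-0.2 -0.9 -0. ] gap 0.6
shift now-axes [-13.    2.6  -7.9] target-axes [-13.1   2.7  -7.8] rot [ 0.002  -0.0117  0.0022]
[-0.01 -0.53  2.38 -0.04  0.7  -1.5 ]
```

Next: correct, then approach along the punch axis. The tip should touch the knob after about 60 mm from the pre-point.

```bash
python3 inch.py '[[[-6.5,2.5,0],[0,-0.01,0]],[[-6.5,0,0],[0,0,0]],[[0,0,8],[0,0,0]],[[0,0,8],[0,0,0]],[[0,0,8],[0,0,0]],[[0,0,8],[0,0,0]],[[0,0,0],[0,0,0]]]'
python3 - <<'E'
from h import *
a=np.radians(35);todo((-62.6,-50,135.6),(np.sin(a),0,-np.cos(a)),(0,1,0));print(arm.observe()['qpos'].round(2))
cv2.imwrite('pics/w7.png',arm.camera('wrist')[120:420,160:420])
E
```

```text
t: 15.68
tcp_pos: [537.7, 42.1, 151.2]
ee_rot: [0.072, 2.532, -0.022]
ft_force: [0.4, 1.3, 0.7]
finger_gap: 0.7
finger_force: 0.0
t 15.68 tcp jig [-75.2 -47.9 151.2] f [0.4 1.3 0.7] gap 0.7
shift now-axes [-1.4 -2.2 20. ] target-axes [-1.4 -2.1 20. ] rot [ 0.0043 -0.0026  0.0051]
[-0.01 -0.42  2.35 -0.05  0.61 -1.49]
```

View pics/w7.png

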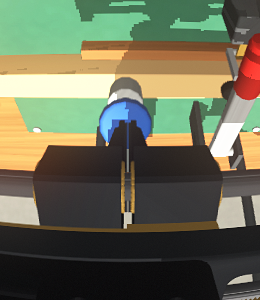

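The closed tip is centred over the blue knob (crop 125, 122). Now I push.

```bash
python3 inch.py '[[[-1.4,-2,7],[0,0,0]],[[0,0,7],[0,0,0]],[[0,0,6],[0,0,0]],[[0,0,4],[0,0,0]],[[0,0,4],[0,0,0]],[[0,0,4],[0,0,0]],[[0,0,0],[0,0,0]]]'
python3 - <<'E'
from h import *
a=np.radians(35);todo((-53.4,-50,122.5),(np.sin(a),0,-np.cos(a)),(0,1,0))
E
python3 inch.py '[[[0,0,3],[0,0,0]],[[0,0,3],[0,0,0]],[[0,0,0],[0,0,0]]]'
python3 - <<'E'
from h import *
a=np.radians(35);todo((-53.4,-50,122.5),(np.sin(a),0,-np.cos(a)),(0,1,0))
E
```

```text
t: 16.32
tcp_pos: [558.1, 38.6, 128.6]
ee_rot: [0.073, 2.528, -0.022]
ft_force: [-3.5, -2.0, 4.1]
finger_gap: 0.8
finger_force: 3.0
t 16.32 tcp jig [-54.6 -50.1 128.6] f [-3.5 -2.   4.1] gap 0.8
shift now-axes [2.5 0.1 5.7] target-axes [2.5 0.1 5.7] rot [0.004  0.0017 0.0049]
t: 16.57
tcp_pos: [561.0, 38.4, 124.7]
ee_rot: [0.072, 2.53, -0.023]
ft_force: [-12.9, -1.7, 10.6]
finger_gap: 1.0
finger_force: 7.9
t 16.57 tcp jig [-51.7 -50.1 124.7] f [-12.9  -1.7  10.6] gap 1.0
shift now-axes [2.6 0.1 0.8] target-axes [2.6 0.1 0.8] rot [0.0038 0.0003 0.0051]
```

```bash
python3 inch.py '[[[0,0,3],[0,0,0]],[[0,0,0],[0,0,0]],[[0,0,0],[0,0,0]]]'
python3 inch.py '[[[0,0,-6],[0,0,0]],[[0,0,-6],[0,0,0]],[[0,0,-8],[0,0,0]],[[0,0,-15],[0,0,0]],[[0,0,-25],[0,0,0]],[[0,0,-30],[0,0,0]],[[0,0,-30],[0,0,0]],[[0,0,0],[0,0,0]]]'
python3 inch.py '[[[0,0,-20],[0,0,0]],[[0,0,0],[0,0,0]],[[0,0,0],[0,0,0]],[[0,0,0],[0,0,0]]]'
python3 - <<'E'
from h import *
w=arm.camera('wrist');cv2.imwrite('pics/w8.png',w);cv2.imwrite('pics/scene4.png',arm.camera('scene'))
s=cv2.imread('pics/scene4.png')
for b in((105,120,60,125,(290,195,320,220)),(0,150,60,5,(310,170,370,240)),):
    q=pts(mask(s,b[:3],(b[3],255,255),b[4]));print(len(q),q.mean(0))
E
```

```text
t: 16.82
tcp_pos: [561.6, 38.4, 124.5]
ee_rot: [0.072, 2.533, -0.023]
ft_force: [-50.6, -2.0, 40.8]
finger_gap: 0.4
finger_force: 30.9
t: 17.48
tcp_pos: [494.9, 42.7, 226.7]
ee_rot: [0.072, 2.517, -0.021]
ft_force: [0.6, -0.1, 1.0]
finger_gap: 0.3
finger_force: 0.0
t: 17.82
tcp_pos: [482.5, 43.0, 234.7]
ee_rot: [0.073, 2.529, -0.022]
ft_force: [-0.3, -0.0, -0.5]
finger_gap: 0.0
finger_force: 0.0
63 [303.15872 207.55556]
118 [332.27118 201.91525]
```

View pics/w8.png

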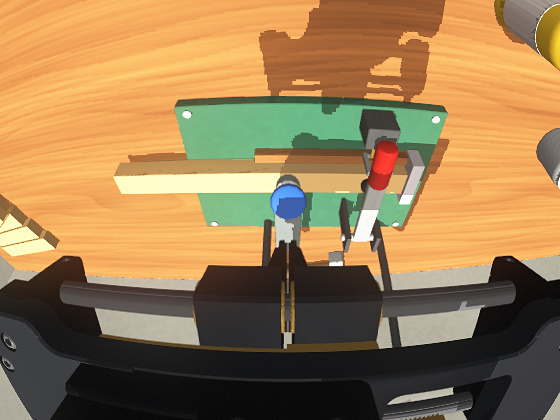

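The knob is back at its rest pixel (scene 303, 207.6, the same as at the start). The lever is still held down at (332, 202), the bar is at the stop, and the arm is clear of everything.

```bash
python3 -c "
from plant import arm
print(arm.finish_job())"
```

```text
the job is handed in; nothing more can be done
None
```

I've handed the job in, but the hand-in gave no verdict; by the camera and force readings, the bar is against the stop, the lever is held down by the catch, and the punch was pushed fully in and has sprung back, at about 18 s of the 61 s allowed.

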